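# Fold out the vegetable slicer and slide its hand guard onto the track

## Robot

A 6-joint arm with a two-finger parallel gripper is mounted at the origin on a cart in front of the work surface, level with it; the furniture and walls round the work are solid. World frame = base frame: x ahead of the robot, y to its left, z up, the work surface at z = 0. Lengths are in m, angles in rad, forces in N, time in s.
With the tool pointing down it reaches from about 0.3 to 0.775 m from the base axis. Payload 14.6 kg.
Tool frame: the origin (TCP) lies at the very end of the fingers, on their centre line; the grasp point (between the pads) lies 19 mm behind it; z points along the fingers, y is the line along which they close (so a half turn about z gives the same grasp; the last joint's range is limited). The gripper opens to 94 mm and grips with 3 to 60 N. Pads are 16 mm wide; open, the fingers measure 119 mm over their backs; the gripper's body (75 mm by 177 mm) begins 78 mm behind the grasp point.
Start: joints at [-1.264, 0.3, 1.521, -0, 1.321, -0.067], TCP at [0.201, -0.512, 0.205] pointing down, gripper open.
Joint ranges: [-3.03, 3.03], [-0.79, 2.21], [0.23, 2.52], [-1.04, 4.18], [0, 3.07], [-2.55, 2.55]. Speed limits (rad/s): [2.22, 2.22, 2.57, 3.14, 3.14, 3.14].

## Interface

Orientations are given as [roll, pitch, yaw] about the fixed x, y, z axes, in that order (R = Rz(yaw) Ry(pitch) Rx(roll)).
In Python, from station import ctrl, cams gives the robot as it stands. The module is installed in compiled form; this text tells all that it offers.
- The arm moves only by the tool arm_command, never from a script. Its argument "plan" is a list that holds one entry, the list of rows, each a list of 7 numbers: the shift along the tool's x, y, z in fractions of the full range, 1 being 0.5 m, then the turn, a rotation vector about the tool's x, y, z in parts of the range, where 1.0 means 90 degrees, then the closure, from -1 (fully open) to 1 (shut). A call has 1 to 12 rows; each row is the pose to reach, as a shift and turn from the pose commanded when the call began, along the tool's axes at that moment; what a row does not reach only later rows make up. A row lasts 1/10 s, in which the tool goes at most 50 mm and 8.59 degrees, less where a joint would pass 70% of its speed; a pose out of reach is approached as far as the arm can. A shift or turn number past 1, either way, is cut back to 1. A call with a gripper value outside its range is refused whole. The fingers move at their own pace and stop on an object; "squeeze" is the grip in N (left out, the last holds). Time passes only in rows, so rows that repeat a pose let the fingers close. It gives the time, the measured TCP pose, the force, the opening and the grip force at its end, in the units of the state.
- ctrl.get_obs(): the state, without advancing time (a new reading comes with each control period).
- cams.camera(name): name is "scene" or "top" or "wrist"; returns (picture, depth): 384x512x3 uint8, blue, green, red; 384x512 float32, m along the optical axis (not along the pixel's ray), 0 where there is no reading.
- cams.camera_info(name): a dict with "fx", "fy", "cx", "cy" (pixels), "world_to_cam" (4x4, takes a point from world to camera coordinates). Camera axes: x right, y down, z forward; pixel columns grow to the right and rows downward; lengths in m; the calibration is good to about 2 mm. A picture is of the moment at which its call begins: read the wrist's pose just before it. camera_info takes no time and is no camera call; for the wrist camera it gives the pose at the moment of the call.
- ctrl.hand_in(): hands the job in; it is judged then, once.
The state is a dict: "time_s": time; "qpos": joint angles; "joint_vel": joint speeds; "tau": joint torques, N m; "ee_pos": TCP position; "eef_rot": TCP orientation; "force": force on the tool from outside, world axes, zero at the start; "moment": the same for the moment, N m; "grip_width": finger opening in m; "grip_force": force on a finger pad.
Only numpy, scipy, OpenCV 4.12 (cv2) and the standard library are available. Lean on these libraries where they do the work, as an engineer would, in place of code of your own. Each camera call takes 0.05 s, during which the arm holds its last target. There are 200 camera calls.

## Task

Set up the vegetable slicer. First lift its folded bed by the wire loop until the sprung prop snaps over and holds it open. Then lift the hand guard out of the rack, put it down on the free worktop and let go so that you can take a new hold of it, feed it into the track from the open upper end and slide it down until it is fully home against the stop. Leave the other things where they stand.

Things in the scene. Friction and masses are not known exactly. Their poses are not given: they have to be found in the camera images.
- bed (a joint): Tilt of the slicer's bed: 0 folded flat, 0.42 open (its end stop, about 24 degrees). The bed turns about an axis 32 mm above the worktop at its low end. The sprung prop is over-centre at 0.16: below that it pulls the bed shut, above it pushes it open and holds it. Lifting takes about 10 N at the loop; open, it holds about 10 N pressed down at the mouth.
- loop (a point): Middle of the cross bar of the steel wire loop at the bed's high end (bar 10 mm thick, about 50 mm straight, 29 mm above the worktop when folded). Axes as point home. Lies 280 mm along x and 3 mm below the hinge axis of the bed, so it swings up on a 280 mm arc. Free opening of 40 mm between the bar and the bed, nothing beneath it.
- mouth (a point): Middle of the track's open upper end, on the track floor; axes as point home; 235 mm along x, 6 mm above the bed's hinge axis. The side channels are 105 mm apart inside, 9 mm high, with lips that cover the outer 10 mm on each side; the last 25 mm flare up and out, the floor's edge is rolled down. While the bed is folded two posts of the base block the channels' ends.
- home (a point): Point on the track floor, 65 mm along x from the bed's hinge axis, where the middle of the guard's underside lies when the guard is home. Moves with the bed: x points up the track to the open end, y across, z out of the bed. The stop's face lies at x = -45 mm, the mouth at x = +170 mm. Lips end 13 mm above the floor. The fixed base, 275 x 155 mm, is centred 55 mm from here towards the mouth.
- guard: White hand guard: plate 100 wide x 90 long x 6 mm under a 40 wide x 90 long block, 52 mm deep in all, 160 g. Starts standing on its leading end. Origin: middle of that end; z to the trailing end (90 mm off), x to its top (plate underside at x -26, plate top -20, block top +26 mm), y across. In the track its z points along home's x, its x along home's z.
- guard_foot (a point): Centre of the guard's flat underside: 45 mm along the guard's z and 26 mm back along its x from its origin; same axes. The first 14 mm of the plate from the leading end are narrowed to 92 mm, thinned and turned up by 2 mm to ease the entry.
- rack: Fixed aluminium tray with wire hoops 100 mm high, tray floor 12 mm up, origin under the middle bay; x runs across the bays. Bays at x = -68 and 0 mm, 63 mm clear, hold the guard and a spice jar, either way round; a fixed chopping board 180 mm long, 121 mm high stands at x = +48. Tray x -118..+78, y +-68 mm. The guard's top faces +x, so jar or board leave only its upper end to be held.
- spice_jar: Spice jar with a green cap, 46 mm across, 106 mm high, in the rack's other bay. Origin under its middle. Leave alone.
- onion: Brown onion, 83 mm across, 94 mm high. Origin under its middle. Leave alone.
- jar: Glass jar with a grey lid, 71 mm across, 110 mm high. Origin under its middle. Leave alone.
- mug: White mug, 78 mm across, 110 mm with its handle, 97 mm high. Origin under its middle. Leave alone.
- tin: Low tin, 75 mm across, 58 mm high. Origin under its middle. Leave alone.
- garlic: Garlic bulb, 56 mm, near the toaster oven that stands behind the slicer (its front about 0.69 m ahead of the robot). Origin under its middle. Leave alone.

How it is judged:
On the way, in this order (a step that is already met when the one before it is completed fails the run):
1. the bed is snapped open (value of joint bed above 0.39 rad), for 0.3 s.
2. the guard rests on the worktop clear of the rack, let go (horizontal distance between guard and rack above 0.15 m and height (world z) of guard below 0.06 m and contact force between the fingers and guard below 0.2 N and linear speed of guard below 0.03 m/s), for 0.2 s.
3. the guard is in the upper part of the track, entered from its open end (x of guard_foot in the frame of home between 0.03 and 0.14 m and y of guard_foot in the frame of home between -0.005 and 0.005 m and z of guard_foot in the frame of home between -0.004 and 0.006 m and angle between the z axis of guard and the x axis of home, either way round below 0.08 rad and angle between the x axis of guard and the z axis of home, either way round below 0.08 rad), for 0.05 s.
At the end, for the whole second after the job is handed in: the bed stands open (above 0.39 rad) and the guard lies in the track, its underside on the track floor (within 6 mm) and in line, at rest and within 8 mm of the stop (value of joint bed above 0.39 rad and x of guard_foot in the frame of home between -0.006 and 0.008 m and y of guard_foot in the frame of home between -0.005 and 0.005 m and z of guard_foot in the frame of home between -0.004 and 0.006 m and angle between the z axis of guard and the x axis of home, either way round below 0.08 rad and angle between the x axis of guard and the z axis of home, either way round below 0.08 rad and linear speed of guard below 0.02 m/s); the robot touches nothing.
It fails at once if a bystander (onion, jar, mug, tin, garlic or the spice jar in the rack) is shifted by more than 40 mm (distance of any of onion, jar, mug, tin, garlic, spice_jar from where it was at the start of the episode above 0.04 m).
It also fails if it takes over 72 s, if anything falls off the work surface, if the arm or the gripper's body presses on something with over 40 N, if the wrist force passes 120 N, or if a joint passes its speed limit or range.

## Working session

There is one attempt and no reset: what is moved stays moved. The work goes in short steps, Python scripts to look and compute and a tool call to move; the robot and the scene stay as the last step left them, time stands still between calls to the robot, and variables do not carry over. Pictures are saved under pics/ and viewed, at most 10 in all, crops included, and the job is handed in when it is done.

Besides the shell and the picture viewer there is one more tool, called after "Call:" by a JSON object that holds its "api" and its "payload". arm_command: Moves the arm, as the interface text tells. Its arguments: {"type":"object","properties":{"plan":{"type":"array"},"squeeze":{"type":"number"}},"required":["plan"]}

```bash
mkdir -p pics
cat > h.py <<'E'
import numpy as np, cv2
from scipy.spatial.transform import Rotation as R
from station import ctrl, cams
def shot(n,f=None):
    K=cams.camera_info(n); im,d=cams.camera(n)
    if f: cv2.imwrite('pics/'+f,im)
    T=np.linalg.inv(K['world_to_cam'])
    v,u=np.mgrid[0:384,0:512]
    P=np.stack([(u-K['cx'])/K['fx']*d,(v-K['cy'])/K['fy']*d,d],-1)@T[:3,:3].T+T[:3,3]
    P[d==0]=np.nan
    return im,d,P,K
def ray(K,u,v,z):
    T=np.linalg.inv(K['world_to_cam']); r=T[:3,:3]@[(u-K['cx'])/K['fx'],(v-K['cy'])/K['fy'],1]
    c=T[:3,3]; return c+r*(z-c[2])/r[2]
def tool():
    o=ctrl.get_obs(); return np.array(o['ee_pos']),R.from_euler('xyz',o['eef_rot']),o
E
python3 - <<'E'
from h import *
a=shot('scene','s1.png');b=shot('top','t1.png')
np.savez('first.npz',si=a[0],sP=a[2],ti=b[0],tP=b[2])
for x in(a,b): print(np.round(np.linalg.inv(x[3]['world_to_cam']),3),x[3]['fx'])
p,r,o=tool();print(o)
E
```

```text
[[ 9.500e-01  1.380e-01 -2.810e-01  8.360e-01]
 [ 3.130e-01 -4.210e-01  8.510e-01 -1.079e+00]
 [-1.000e-03 -8.970e-01 -4.430e-01  6.460e-01]
 [ 0.000e+00  0.000e+00  0.000e+00  1.000e+00]] 426.43707384600395
[[ 0.214 -0.836  0.505 -0.404]
 [-0.977 -0.175  0.124 -0.199]
 [-0.015 -0.52  -0.854  1.536]
 [ 0.     0.     0.     1.   ]] 471.2871916921176
{'time_s': 0.1, 'qpos': array([-1.26356971e+00,  3.00409811e-01,  1.52148175e+00, -1.00682959e-06,
        1.32068164e+00, -6.66081505e-02]), 'joint_vel': array([ 0.00203261, -0.0007472 , -0.00049448,  0.00067859,  0.00070134,
       -0.00097054]), 'tau': array([-8.51491762e-06, -5.32648087e+01, -3.53284621e+01,  7.09433248e-02,
        2.34568800e-02, -5.48014020e-05]), 'ee_pos': array([ 0.20078096, -0.51181055,  0.20496196]), 'eef_rot': array([-3.14061421e+00, -6.42914879e-05,  3.73834982e-01]), 'force': array([-1.03383649, -0.82366626,  0.44894021]), 'moment': array([0.00996649, 0.01994762, 0.00296039]), 'grip_force': 0.0, 'grip_width': 0.09403052266141242}
```

View pics/s1.png

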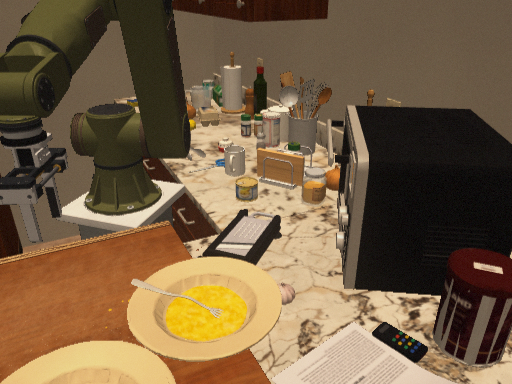

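View pics/t1.png

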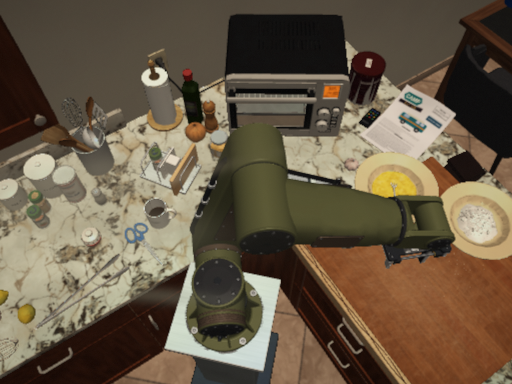

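The scene view shows the slicer at about (245,235), tin (247,188), glass jar (314,185), mug (235,160) and rack with board (280,165). In the top view the arm hides the slicer; the rack is at (170,168), with the guard at about (178,158) and the jar cap at (155,150).

Run:
```python
import numpy as np,cv2
f=np.load('first.npz')
s=cv2.resize(f['si'][120:300,190:350],None,fx=4.2,fy=4.2*.75 and 3.3,interpolation=cv2.INTER_CUBIC)
t=cv2.resize(f['ti'][120:230,130:240],None,fx=5,fy=5,interpolation=cv2.INTER_CUBIC)
cv2.imwrite('pics/s1c.png',s);cv2.imwrite('pics/t1c.png',t)
for n,l in(('s',[(247,182),(235,150),(280,165),(314,172),(294,148),(333,178),(288,292),(245,215),(280,217),(208,250),(262,262),(245,235),(269,240)]),('t',[(155,150),(183,168),(175,155),(155,205),(195,130),(218,140),(353,165),(303,175),(322,178),(145,170)])):
  for u,v in l: print(n,u,v,np.round(f[n+'P'][v,u],3))
```

```text
s 247 182 [0.396 0.131 0.056]
s 235 150 [0.272 0.344 0.079]
s 280 165 [0.473 0.261 0.075]
s 314 172 [0.613 0.155 0.111]
s 294 148 [0.496 0.365 0.105]
s 333 178 [0.662 0.249 0.057]
s 288 292 [ 0.664 -0.351  0.038]
s 245 215 [ 0.453 -0.048  0.035]
s 280 217 [ 0.564 -0.063  0.056]
s 208 250 [ 0.442 -0.283  0.059]
s 262 262 [ 0.559 -0.212  0.001]
s 245 235 [ 0.494 -0.159  0.039]
s 269 240 [ 0.558 -0.149  0.03 ]
t 155 150 [0.501 0.382 0.109]
t 183 168 [0.451 0.26  0.099]
t 175 155 [0.528 0.321 0.055]
t 155 205 [0.307 0.329 0.052]
t 195 130 [0.648 0.274 0.071]
t 218 140 [0.597 0.166 0.102]
t 353 165 [ 0.632 -0.348  0.039]
t 303 175 [ 0.544 -0.17   0.046]
t 322 178 [ 0.547 -0.241  0.045]
t 145 170 [0.464 0.429 0.013]
```

View pics/s1c.png

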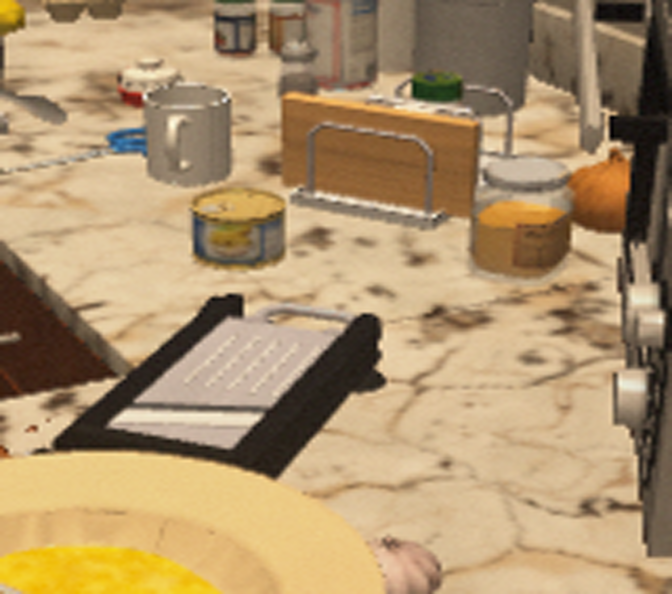

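View pics/t1c.png

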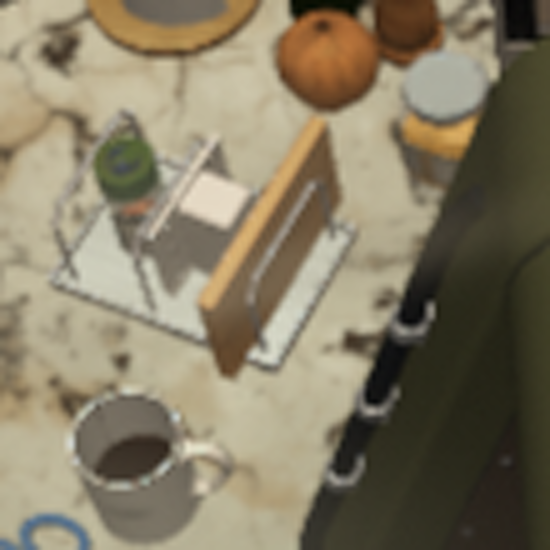

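The crops show the guard in the middle bay, its plate towards the green-capped jar and its block towards the board. The wire loop is at the slicer's tin-side end, at crop pixel (300,312). Next I'll measure coarse layouts.

Run:
```python
import numpy as np,cv2
f=np.load('first.npz')
P=f['sP'];im=f['si'].astype(int)
def box(m,n):
  q=P[m] if n else P[m]
  r=cv2.minAreaRect((q[:,:2]*1000).astype(np.float32)); print(n,len(q),np.round(r[0]),np.round(r[1]),round(r[2],1),'z',np.round(np.nanpercentile(q[:,2],[2,50,98]),3)); print(np.round(cv2.boxPoints(r)))
reg=np.zeros(P.shape[:2],bool);reg[205:268,195:290]=1
dark=(im.max(-1)<60)&reg&(P[...,2]>.012)&(P[...,2]<.1)&(P[...,1]<.05)&(P[...,1]>-.35)&(P[...,0]>.36)&(P[...,0]<.63)
box(dark,'black')
# board from both views
for n in 'st':
  P=f[n+'P']; i=cv2.cvtColor(f[n+'i'],cv2.COLOR_BGR2HSV).astype(int)
  m=(i[...,0]>8)&(i[...,0]<22)&(i[...,1]>90)&(P[...,2]>.02)&(P[...,2]<.13)&(P[...,0]>.35)&(P[...,0]<.6)&(P[...,1]>.2)&(P[...,1]<.35)
  box(m,n+' board')
  m=m&(P[...,2]>.112); box(m,n+' board top')
# rendered map: top-down from scene+top
M=np.full((600,800,3),60,np.uint8)
for n in 'st':
  P=f[n+'P'];ok=(P[...,2]<.16)&(P[...,2]>-.02)
  x=((P[...,0]-.15)*1000);y=((.5-P[...,1])*1000)
  ok&=(x>0)&(x<598)&(y>0)&(y<798)
  r=(598-x[ok]).astype(int);c=y[ok].astype(int);
  for a in(0,1):
    for b in (0,1): M[r+a,c+b]=f[n+'i'][ok]
for k in range(0,800,100): cv2.line(M,(k,0),(k,599),(0,0,255),1)
for k in range(48,600,100): cv2.line(M,(0,k),(799,k),(0,0,255),1)
cv2.imwrite('pics/map.png',M)
```

```text
black 1076 [ 491. -170.] [251. 133.] 86.5 z [0.014 0.051 0.061]
[[ 417. -291.]
 [ 550. -299.]
 [ 565.  -49.]
 [ 432.  -41.]]
s board 1250 [473. 293.] [104. 181.] 83.9 z [0.023 0.074 0.121]
[[377. 251.]
 [557. 232.]
 [568. 335.]
 [388. 354.]]
s board top 175 [470. 264.] [ 22. 182.] 76.8 z [0.112 0.118 0.123]
[[379. 274.]
 [556. 232.]
 [561. 254.]
 [384. 295.]]
t board 500 [467. 278.] [ 59. 181.] 75.8 z [0.031 0.098 0.125]
[[372. 272.]
 [547. 227.]
 [562. 285.]
 [386. 329.]]
t board top 188 [465. 263.] [ 18. 177.] 79.0 z [0.112 0.119 0.126]
[[376. 271.]
 [550. 237.]
 [554. 255.]
 [380. 289.]]
```

View pics/map.png

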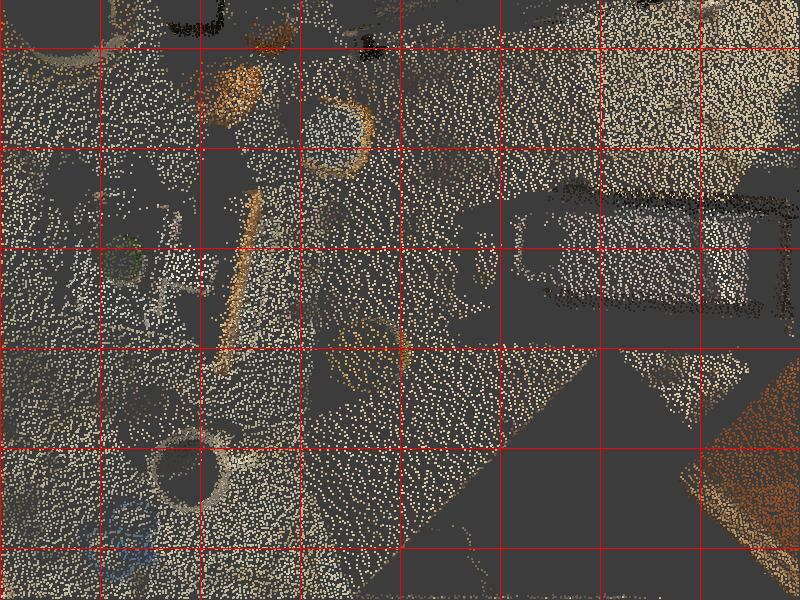

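The map shows the slicer axis along about +y: loop bar near (0.50,-0.02), hinge end near y = -0.30. The board top is centred at (0.467,0.263), the tin at (0.40,0.13) and the glass jar at (0.61,0.16). The worktop near (0.53,0.06) is free. Next I'll move above the slicer to look with the wrist camera.

```bash
cat >> h.py <<'E'
def down(yaw): return R.from_euler('xyz',[np.pi,0,yaw])
def frame(z,y):
    z=np.array(z,float);z/=np.linalg.norm(z);y=np.array(y,float);y-=z*(y@z);y/=np.linalg.norm(y)
    return R.from_matrix(np.stack([np.cross(y,z),y,z],1))
def rows(targets,base=None):
    p,r,o=tool()
    if base: p,r=base
    for q,s in targets:
        d=r.inv().apply(np.array(q)-p)*1000; w=(r.inv()*s).as_rotvec()
        print(np.round(d,1).tolist(),np.round(w,3).tolist(),' rows>=',round(max(np.linalg.norm(d)/50,np.linalg.norm(w)/.15),1))
E
python3 - <<'E'
from h import *
rows([((.30,-.40,.36),down(.3)),((.5,-.1,.36),down(-.06))])
E
```

```text
[133.2, -68.0, -155.0] [-0.001, -0.0, 0.074]  rows>= 4.3
[429.0, -274.2, -154.7] [-0.001, 0.0, 0.434]  rows>= 10.6
```

The manual's scale: shifts go in shares of 0.5 m and turns go in shares of 90 degrees. Converting my numbers, 429 mm / 500 = 0.858, -274 mm / 500 = -0.548, 0.434 rad / 1.5708 = 0.2763.

Call:
{"api": "arm_command", "payload": {"plan": [[[0.12,-0.06,-0.31,0,0,0.0446,-1],[0.266,-0.136,-0.31,0,0,0.0446,-1],[0.266,-0.136,-0.31,0,0,0.0637,-1],[0.44,-0.26,-0.31,0,0,0.1273,-1],[0.58,-0.36,-0.31,0,0,0.1592,-1],[0.72,-0.46,-0.31,0,0,0.2228,-1],[0.858,-0.548,-0.31,0,0,0.2763,-1],[0.858,-0.548,-0.31,0,0,0.2763,-1],[0.858,-0.548,-0.31,0,0,0.2763,-1],[0.858,-0.548,-0.31,0,0,0.2763,-1],[0.858,-0.548,-0.31,0,0,0.2763,-1],[0.858,-0.548,-0.31,0,0,0.2763,-1]]]}}

```text
time_s: 1.3
ee_pos: [0.5016, -0.0969, 0.3601]
eef_rot: [-3.141, 0.001, -0.057]
force: [-0.8, -0.6, 0.3]
grip_width: 0.094
grip_force: 0.0
```

Run:
```python
from h import *
a=shot('wrist','w1.png');T=np.linalg.inv(a[3]['world_to_cam'])
np.savez('w1.npz',im=a[0],P=a[2],**{k:a[3][k] for k in('fx','fy','cx','cy','world_to_cam')})
print(np.round(T,3),a[3]['fx'])
```

```text
[[-0.058 -0.959 -0.279  0.583]
 [-0.998  0.055  0.018 -0.102]
 [-0.002  0.28  -0.96   0.54 ]
 [ 0.     0.     0.     1.   ]] 267.8675369013386
```

View pics/w1.png

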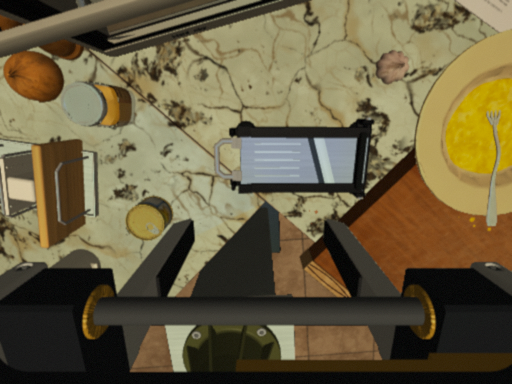

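The wrist view shows the loop bar at about (219,158). The slicer frame spans (235–370, 122–195) and the guard and board are at (20–80, 140–245).

Run:
```python
from h import *
f=np.load('w1.npz');P=f['P'];im=f['im'].astype(int);K={k:f[k] for k in('fx','fy','cx','cy','world_to_cam')}
# loop: raised, grey pixels left of frame
m=np.zeros(P.shape[:2],bool);m[130:190,208:236]=1
m&=(P[...,2]>.018)&(P[...,2]<.05)
v,u=np.nonzero(m);q=P[m];print(len(q),u.min(),u.max(),v.min(),v.max(),np.nanmedian(q[:,2]))
for r in range(134,186,4):
  us=np.nonzero(m[r])[0]
  if len(us): print(r,us.min(),us.max(),np.round(P[r,us].mean(0),3),np.round(P[r,us.min():us.min()+5].mean(0),3))
# frame
mm=(im.max(-1)<60);mm[:, :225]=0;mm[:,385:]=0;mm[:112]=0;mm[200:]=0;mm&=P[...,2]>.012
q=P[mm];r=cv2.minAreaRect((q[:,:2]*1000).astype(np.float32));print(r,np.round(cv2.boxPoints(r)),np.nanpercentile(q[:,2],[5,50,95]))
s=np.zeros_like(mm);s[135:185,245:360]=1
hs=cv2.cvtColor(f['im'],cv2.COLOR_BGR2HSV);s&=(im.min(-1)>90)&(P[...,2]>.02);q=P[s]
r=cv2.minAreaRect((q[:,:2]*1000).astype(np.float32));print('floor',r,np.round(cv2.boxPoints(r)),np.nanpercentile(q[:,2],[5,50,95]))
A=np.c_[q[:,:2],np.ones(len(q))];print(np.linalg.lstsq(A,q[:,2],rcond=None)[0])
```

```text
417 214 235 130 187 0.03398173453043907
134 234 234 [ 0.55  -0.054  0.039] [ 0.549 -0.057  0.036]
138 231 235 [ 0.542 -0.051  0.035] [ 0.542 -0.051  0.035]
142 217 235 [ 0.536 -0.037  0.034] [ 0.536 -0.024  0.033]
146 214 235 [ 0.529 -0.033  0.035] [ 0.53  -0.018  0.035]
150 214 218 [ 0.522 -0.017  0.033] [nan nan nan]
154 214 218 [ 0.515 -0.016  0.034] [ 0.515 -0.016  0.034]
158 214 219 [ 0.507 -0.016  0.033] [ 0.507 -0.015  0.033]
162 214 219 [ 0.499 -0.015  0.033] [ 0.499 -0.015  0.033]
166 215 219 [ 0.491 -0.016  0.033] [ 0.491 -0.016  0.033]
170 215 235 [ 0.483 -0.029  0.033] [ 0.484 -0.015  0.034]
174 217 235 [ 0.475 -0.031  0.033] [ 0.476 -0.018  0.034]
178 222 235 [ 0.467 -0.036  0.034] [ 0.467 -0.027  0.033]
182 233 235 [ 0.459 -0.046  0.038] [ 0.457 -0.047  0.03 ]
((489.65814208984375, -194.53005981445312), (308.291259765625, 159.00762939453125), 85.97002410888672) [[ 400. -343.]
 [ 558. -354.]
 [ 580.  -46.]
 [ 421.  -35.]] [0.01690469 0.05122462 0.05993995]
floor ((493.7266845703125, -172.9140167236328), (206.8455047607422, 87.8321533203125), 86.80677795410156) [[ 444. -274.]
 [ 532. -279.]
 [ 543.  -72.]
 [ 456.  -67.]] [0.03692276 0.03851078 0.04026571]
[ 0.00134671 -0.00110084  0.03769135]
```

Run:
```python
from h import *
rows([((.504,-.016,.12),down(-.058)),((.504,-.016,.011),down(-.058))])
```

```text
[-2.3, -80.5, 240.1] [-0.001, 0.001, 0.001]  rows>= 5.1
[-2.3, -80.4, 349.1] [-0.001, 0.001, 0.001]  rows>= 7.2
```

In the tool's units: 270 mm / 500 = 0.54, 240 mm / 500 = 0.48.

Call:
{"api": "arm_command", "payload": {"plan": [[[-0.004,-0.08,0.1,0,0,0,0.36],[-0.004,-0.16,0.2,0,0,0,0.36],[-0.004,-0.16,0.3,0,0,0,0.36],[-0.004,-0.16,0.4,0,0,0,0.36],[-0.004,-0.16,0.48,0,0,0,0.36],[-0.004,-0.16,0.54,0,0,0,0.36],[-0.004,-0.16,0.54,0,0,0,0.36]]], "squeeze": 40}}

```text
time_s: 2.05
ee_pos: [0.4998, -0.0204, 0.0857]
eef_rot: [-3.141, 0.009, -0.061]
force: [-0.5, -0.5, 0.8]
grip_width: 0.0415
grip_force: 0.0
```

Run:
```python
from h import *
print(tool()[2]['grip_width'])
im,d,P,K=shot('wrist','w2.png')
m=(P[...,2]>.02)&(P[...,2]<.045)&(P[...,1]>-.03)&(P[...,1]<.02)&(P[...,0]>.45)&(P[...,0]<.56)
for x in np.arange(.47,.545,.01):
  k=m&(abs(P[...,0]-x)<.004); q=P[k]
  if len(q)>3: print(round(x,3),len(q),np.round([q[:,1].min(),q[:,1].max(),np.percentile(q[:,2],90)],4))
rows([((.504,-.016,.011),down(-.058))])
```

```text
0.041470179963250385
0.47 79 [-0.0299 -0.0168  0.0348]
0.48 119 [-0.0265 -0.0097  0.0348]
0.49 87 [-0.02   -0.0102  0.0346]
0.5 89 [-0.0206 -0.0109  0.0348]
0.51 92 [-0.0212 -0.0117  0.0347]
0.52 93 [-0.0218 -0.0123  0.0347]
0.53 131 [-0.0295 -0.013   0.0347]
0.54 71 [-0.0299 -0.02    0.0343]
[2.3, -4.7, 78.3] [-0.0, 0.005, -0.003]  rows>= 1.6
```

In the tool's units: 78 mm / 500 = 0.156, 45 mm / 500 = 0.09.

Call:
{"api": "arm_command", "payload": {"plan": [[[0,0,0.02,0,0,0,0.36],[0,0,0.09,0,0,0,0.36],[0,0,0.156,0,0,0,0.36],[0,0,0.156,0,0,0,0.36],[0,0,0.156,0,0,0,1],[0,0,0.156,0,0,0,1],[0,0,0.156,0,0,0,1],[0,0,0.156,0,0,0,1],[0,0,0.156,0,0,0,1],[0,0,0.156,0,0,0,1],[0,0,0.156,0,0,0,1]]]}}

```text
time_s: 3.2
ee_pos: [0.5046, -0.0167, 0.0148]
eef_rot: [-3.136, -0.004, -0.06]
force: [3.6, 35.9, 2.8]
grip_width: 0.0087
grip_force: 40.0
```

Run:
```python
from h import *
p,r,o=tool()
d=np.array([.056,.998,0]);d/=np.linalg.norm(d);z=np.array([0,0,1.]);ax=np.cross(z,d) # horizontal
h0=np.array([.504,-.016,.029])-.280*d+.003*z; print(h0)
T=[]
g=p-r.apply([0,0,1])*.019
for t in (.06,.12,.18,.24,.30,.36,.42):
  q=R.from_rotvec(np.cross(d,z)*t)
  c=h0+q.apply(g-h0); rr=R.from_rotvec(np.cross(d,z)*t)*r
  T.append((c+rr.apply([0,0,1])*.019,rr))
rows(T)
```

```text
[ 0.48831325 -0.29556024  0.032     ]
[0.1, -0.6, -16.8] [0.06, -0.0, 0.0]  rows>= 0.4
[0.1, -0.2, -33.6] [0.12, -0.0, 0.0]  rows>= 0.8
[0.2, 1.2, -50.3] [0.18, -0.001, 0.001]  rows>= 1.2
[0.3, 3.6, -66.9] [0.24, -0.001, 0.001]  rows>= 1.6
[0.4, 6.9, -83.4] [0.3, -0.001, 0.001]  rows>= 2.0
[0.4, 11.3, -99.6] [0.36, -0.001, 0.001]  rows>= 2.4
[0.5, 16.6, -115.5] [0.42, -0.002, 0.002]  rows>= 2.8
```

In the tool's units: -117 mm / 500 = -0.234, -115 mm / 500 = -0.23, 0.36 rad / 1.5708 = 0.2292.

Call:
{"api": "arm_command", "payload": {"plan": [[[0,-0.004,-0.008,0,0,0,1],[0,-0.004,-0.016,0.0191,0,0,1],[0,-0.005,-0.032,0.0382,0,0,1],[0,-0.005,-0.05,0.0573,0,0,1],[0,-0.004,-0.068,0.0764,0,0,1],[0,-0.002,-0.1,0.1146,0,0,1],[0,0.004,-0.134,0.1528,0,0,1],[0,0.01,-0.166,0.191,0,0,1],[0,0.018,-0.2,0.2292,0,0,1],[0,0.029,-0.23,0.2674,0,0,1],[0,0.03,-0.234,0.2674,0,0,1],[0,0.03,-0.234,0.2674,0,0,1]]]}}

```text
time_s: 4.4
ee_pos: [0.5029, -0.0347, 0.1328]
eef_rot: [-2.72, -0.004, -0.06]
force: [-3.6, 6.6, 12.0]
grip_width: 0.009
grip_force: 40.0
```

Run:
```python
from h import *
p,r,o=tool();print(p,o['force'],o['grip_width'])
d=np.array([.0561,.9984,0]);g=p-r.apply([0,0,1])*.019-np.array([.4883,-.2956,.032]);print(np.linalg.norm(g),np.arctan2(g[2],g@d)+.0107)
```

```text
[ 0.50294952 -0.0347354   0.13280374] [-3.60238915  6.59412139 11.97925429] 0.008981455814108842
0.27967086702245436 0.4468171936332134
```

Call:
{"api": "arm_command", "payload": {"plan": [[[0,0,0,0,0,0,0.36],[0,0,0,0,0,0,0.36],[0,0,0,0,0,0,0.36],[0,0,-0.04,0,0,0,0.36],[0,0,-0.12,0,0,0,0.36],[0,0,-0.2,0,0,0,0.36],[0,0,-0.28,0,0,0,-0.3],[0,0,-0.36,0,0,0,-0.3],[0,0,-0.36,0,0,0,-0.3]]]}}

```text
time_s: 5.3
ee_pos: [0.4985, -0.1105, 0.2984]
eef_rot: [-2.725, -0.007, -0.062]
force: [-0.1, -0.0, 0.1]
grip_width: 0.0505
grip_force: 0.0
```

Run:
```python
from h import *
print(tool()[2]['ee_pos'],tool()[2]['grip_width'])
im,d,P,K=shot('wrist','w3.png')
np.savez('w3.npz',im=im,P=P)
s=(im.min(-1)>90)&(P[...,2]>.04)&(P[...,2]<.17)&(P[...,1]>-.29)&(P[...,1]<-.06)&(P[...,0]>.44)&(P[...,0]<.56)
q=P[s];A=np.c_[q[:,:2],np.ones(len(q))];c=np.linalg.lstsq(A,q[:,2],rcond=None)[0];e=abs(A@c-q[:,2])<.004
c=np.linalg.lstsq(A[e],q[e][:,2],rcond=None)[0];print(len(q),c,'tilt',np.arctan(np.hypot(c[0],c[1])),'dir',np.arctan2(c[0],c[1]),np.std(A[e]@c-q[e][:,2]))
r=cv2.minAreaRect((q[e][:,:2]*1000).astype(np.float32));print(r)
h=np.array([.4883,-.2956]);print('floor above hinge',c@[*h,1]-.032)
# scene camera for loop and rack
im,d,P,K=shot('scene','s2.png');np.savez('s2.npz',im=im,P=P)
im,d,P,K=shot('top','t2.png');np.savez('t2.npz',im=im,P=P)
```

```text
[ 0.49850761 -0.11050076  0.29842761] 0.050506144191320955
10281 [0.02748922 0.44317637 0.15686472] tilt 0.41787660576272906 dir 0.06194835122335258 0.0010567404409084866
((491.3922119140625, -171.48280334472656), (222.11276245117188, 97.71238708496094), 89.14373016357422)
floor above hinge 0.007284768912010728
```

Run:
```python
from h import *
rows([((.47,.27,.33),down(1.361))])
```

```text
[-50.2, -358.4, 119.7] [-0.347, -0.298, -1.399]  rows>= 9.8
```

In the tool's units: -358 mm / 500 = -0.716, 120 mm / 500 = 0.24, -1.399 rad / 1.5708 = -0.8906.

Call:
{"api": "arm_command", "payload": {"plan": [[[-0.01,-0.072,-0.02,-0.0255,-0.0191,-0.0891,-0.3],[-0.02,-0.144,0.02,-0.0446,-0.0382,-0.1783,-0.3],[-0.03,-0.216,0.06,-0.0637,-0.0573,-0.2674,-0.3],[-0.04,-0.286,0.09,-0.0891,-0.0764,-0.3565,-0.3],[-0.05,-0.36,0.12,-0.1082,-0.0955,-0.4456,-0.3],[-0.06,-0.43,0.144,-0.1337,-0.1146,-0.5348,-0.3],[-0.07,-0.5,0.168,-0.1528,-0.1337,-0.6239,-0.3],[-0.08,-0.58,0.192,-0.1783,-0.1528,-0.713,-0.3],[-0.09,-0.65,0.216,-0.1974,-0.1719,-0.8021,-0.3],[-0.1,-0.716,0.24,-0.2209,-0.1897,-0.8906,-0.3],[-0.1,-0.716,0.24,-0.2209,-0.1897,-0.8906,-0.3],[-0.1,-0.716,0.24,-0.2209,-0.1897,-0.8906,-0.3]]]}}

```text
time_s: 6.65
ee_pos: [0.4696, 0.2704, 0.3288]
eef_rot: [-3.14, 0.002, 1.363]
force: [0.8, -1.0, -0.0]
grip_width: 0.0614
grip_force: 0.0
```

Run:
```python
from h import *
print(tool()[2]['ee_pos'],tool()[2]['eef_rot'],tool()[2]['grip_width'])
im,d,P,K=shot('wrist','w4.png')
np.savez('w4.npz',im=im,P=P)
m=(P[...,2]>.09)&(P[...,2]<.112)&(P[...,1]>.27)&(P[...,1]<.37)&(P[...,0]>.4)&(P[...,0]<.56)&(im.min(-1)>100)
v,u=np.nonzero(m);q=P[m];print(len(q),u.min(),u.max(),v.min(),v.max(),np.percentile(q[:,2],[5,50,95]))
b=(P[...,2]>.114)&(P[...,2]<.13)&(P[...,0]>.35)&(P[...,0]<.6)&(P[...,1]>.2)&(P[...,1]<.33)
r=cv2.minAreaRect((P[b][:,:2]*1000).astype(np.float32));print('board',r,np.round(cv2.boxPoints(r)))
e=np.array([.978,-.208]);n=np.array([-.208,-.978]);c=np.array([.475,.31])
for lo in np.arange(-40,30,4):
  t=(q[:,:2]-c)@n*1000;s=(q[:,:2]-c)@e*1000;k=(t>=lo)&(t<lo+4)
  if k.sum(): print(lo,k.sum(),np.round([s[k].min(),s[k].max()]),np.round(np.median(q[k][:,2]),4))
```

```text
[0.4695874  0.27036677 0.32879713] [-3.14002472e+00  1.56820915e-03  1.36253789e+00] 0.06136238014906479
1468 222 295 96 163 [0.09853811 0.10181724 0.10347851]
board ((467.8165588378906, 266.8856201171875), (15.428518295288086, 178.4451446533203), 78.32674407958984) [[379. 277.]
 [554. 241.]
 [557. 256.]
 [382. 292.]]
-40 200 [-52.  55.] 0.1006
-36 11 [-49. -33.] 0.0977
-32 203 [-42.  56.] 0.1025
-28 125 [-42.  57.] 0.1017
-24 59 [-11.  42.] 0.1016
-20 79 [-13.  26.] 0.1024
-16 81 [-13.  26.] 0.1023
-12 78 [-13.  26.] 0.1024
-8 57 [-13.  26.] 0.1022
-4 81 [-13.  26.] 0.1024
0 79 [-13.  26.] 0.1022
4 56 [-13.  26.] 0.1021
8 78 [-13.  26.] 0.1023
12 77 [-13.  27.] 0.1023
16 48 [-12.  25.] 0.1006
24 1 [16. 16.] 0.1019
28 148 [-42.  47.] 0.1008
```

View pics/w4.png

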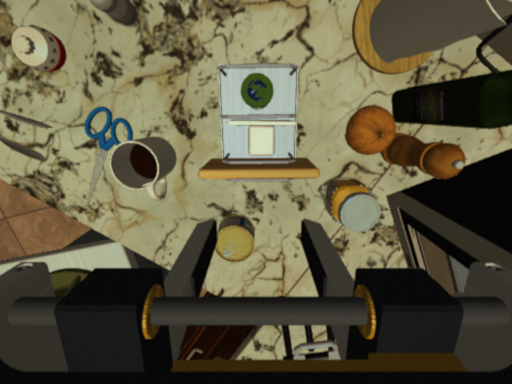

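The wrist view shows the guard standing in the middle bay with its block end at (260,140), plate edge at (258,122), jar cap at (257,90) and board at (258,170). Block: 39 mm wide, top at z = 0.102, as expected.

Run:
```python
from h import *
rows([((.482,.3105,.14),down(1.368)),((.482,.3105,.052),down(1.368))])
```

```text
[42.9, 3.4, 189.1] [-0.001, 0.001, -0.007]  rows>= 3.9
[43.0, 3.5, 277.1] [-0.001, 0.001, -0.007]  rows>= 5.6
```

In the tool's units: 277 mm / 500 = 0.554, 260 mm / 500 = 0.52, -0.007 rad / 1.5708 = -0.0045.

Call:
{"api": "arm_command", "payload": {"plan": [[[0.086,0.007,0.09,0,0,-0.0045,-0.3],[0.086,0.007,0.18,0,0,-0.0045,-0.3],[0.086,0.007,0.27,0,0,-0.0045,-0.3],[0.086,0.007,0.37,0,0,-0.0045,-0.3],[0.086,0.007,0.42,0,0,-0.0045,-0.3],[0.086,0.007,0.47,0,0,-0.0045,-0.3],[0.086,0.007,0.52,0,0,-0.0045,-0.3],[0.086,0.007,0.554,0,0,-0.0045,-0.3],[0.086,0.007,0.554,0,0,-0.0045,0.1],[0.086,0.007,0.554,0,0,-0.0045,0.5],[0.086,0.007,0.554,0,0,-0.0045,0.5],[0.086,0.007,0.554,0,0,-0.0045,0.5]]], "squeeze": 25}}

```text
time_s: 7.9
ee_pos: [0.4834, 0.3107, 0.0543]
eef_rot: [3.14, -0.001, 1.368]
force: [-0.3, -2.0, 2.8]
grip_width: 0.0397
grip_force: 25.0
```

In the tool's units: -155 mm / 500 = -0.31, -120 mm / 500 = -0.24.

Call:
{"api": "arm_command", "payload": {"plan": [[[0,0,-0.03,0,0,0,0.5],[0,0,-0.08,0,0,0,0.5],[0,0,-0.16,0,0,0,0.5],[0,0,-0.24,0,0,0,0.5],[0,0,-0.31,0,0,0,0.5],[0,0,-0.31,0,0,0,0.5]]]}}

```text
time_s: 8.5
ee_pos: [0.4841, 0.3118, 0.2147]
eef_rot: [3.134, -0.006, 1.368]
force: [0.1, 0.3, -1.4]
grip_width: 0.0402
grip_force: 25.0
```

Run:
```python
from h import *
print(tool()[2]['ee_pos'],tool()[2]['grip_width'],tool()[2]['force'])
rows([((.53,.06,.21),down(0)),((.53,.06,.06),down(0))])
```

```text
[0.48409525 0.31178084 0.21469338] 0.04015451172009453 [ 0.07180037  0.29033312 -1.37404638]
[-237.4, 95.6, 4.0] [0.002, -0.01, 1.368]  rows>= 9.1
[-238.3, 94.5, 154.0] [0.002, -0.01, 1.368]  rows>= 9.1
```

In the tool's units: -237 mm / 500 = -0.474, -154 mm / 500 = -0.308, 1.368 rad / 1.5708 = 0.8709.

Call:
{"api": "arm_command", "payload": {"plan": [[[-0.048,0.02,0,0,0,0.0828,0.5],[-0.1,0.04,0,0,0,0.1719,0.5],[-0.152,0.06,0,0,0,0.261,0.5],[-0.204,0.08,0,0,0,0.3501,0.5],[-0.256,0.1,0,0,0,0.4393,0.5],[-0.308,0.122,0,0,0,0.5284,0.5],[-0.36,0.144,0,0,0,0.6175,0.5],[-0.412,0.166,0,0,0,0.7066,0.5],[-0.45,0.18,0,0,0,0.7958,0.5],[-0.474,0.19,0,0,0,0.8709,0.5],[-0.474,0.19,0,0,0,0.8709,0.5],[-0.474,0.19,0,0,0,0.8709,0.5]]]}}

```text
time_s: 9.7
ee_pos: [0.5279, 0.0599, 0.2083]
eef_rot: [3.141, -0.0, 0.003]
force: [0.0, -0.1, -1.6]
grip_width: 0.0401
grip_force: 25.0
```

Run:
```python
from h import *
p,r,o=tool();print(p,o['eef_rot'],o['grip_width'])
im,d,P,K=shot('scene','s3.png')
m=(np.hypot(P[...,0]-.53,P[...,1]-.06)<.075)&(P[...,2]>.09)&(P[...,2]<.35)&(im.min(-1)>120)
q=P[m];print(len(q),np.round(np.percentile(q,[1,50,99],axis=0),3) if len(q) else '')
```

```text
[0.52789407 0.05992966 0.20827732] [ 3.14148703e+00 -1.10333324e-04  3.39768683e-03] 0.040088609840479766
70 [[0.509 0.007 0.243]
 [0.547 0.051 0.256]
 [0.558 0.103 0.267]]
```

In the tool's units: 166 mm / 500 = 0.332, 163 mm / 500 = 0.326.

Call:
{"api": "arm_command", "payload": {"plan": [[[0,0,0.08,0,0,0,0.5],[0,0,0.17,0,0,0,0.5],[0,0,0.25,0,0,0,0.5],[0,0,0.3,0,0,0,0.5],[0,0,0.316,0,0,0,0.5],[0,0,0.326,0,0,0,0.5],[0,0,0.332,0,0,0,0.5],[0,0,0.332,0,0,0,0.5]]]}}

```text
time_s: 10.55
ee_pos: [0.5287, 0.0598, 0.0432]
eef_rot: [3.141, -0.002, 0.001]
force: [0.4, 0.6, -1.3]
grip_width: 0.0399
grip_force: 25.0
```

Not yet touching; I'll lower 2 mm more, then release and retreat.

In the tool's units: 2 mm / 500 = 0.004.

Call:
{"api": "arm_command", "payload": {"plan": [[[0,0,0.004,0,0,0,0.5],[0,0,0.004,0,0,0,0.5],[0,0,0.004,0,0,0,-0.1],[0,0,0.004,0,0,0,-0.1],[0,0,0.004,0,0,0,-0.1],[0,0,0.004,0,0,0,-0.1],[0,0,0.004,0,0,0,-0.1]]]}}

```text
time_s: 11.25
ee_pos: [0.5282, 0.0596, 0.0403]
eef_rot: [3.141, -0.0, 0.0]
force: [0.1, -0.0, -0.2]
grip_width: 0.0514
grip_force: 0.0
```

Run:
```python
from h import *
p,r,o=tool();print(p,o['force'],o['grip_width'])
im,d,P,K=shot('scene','s3b.png')
m=(np.hypot(P[...,0]-.53,P[...,1]-.06)<.075)&(P[...,2]>.02)&(P[...,2]<.12)&(im.min(-1)>120)
q=P[m];print(len(q),np.round(np.percentile(q,[1,50,99],axis=0),3) if len(q) else '')
```

```text
[0.52822297 0.05955626 0.04028032] [ 0.0767923  -0.01714277 -0.24906026] 0.051423549346614895
85 [[0.53  0.011 0.024]
 [0.549 0.056 0.089]
 [0.559 0.11  0.092]]
```

In the tool's units: -30 mm / 500 = -0.06, -15 mm / 500 = -0.03.

Call:
{"api": "arm_command", "payload": {"plan": [[[0,0,0,0,0,0,0.5],[0,0,0,0,0,0,0.5],[0,0,0,0,0,0,0.5],[0,0,-0.012,0,0,0,0.5],[0,-0.03,-0.012,0,0,0,0.5],[0,-0.06,-0.012,0,0,0,0.5],[0,-0.06,-0.01,0,0,0,0.5],[0,-0.06,0,0,0,0,0.5],[0,-0.06,0,0,0,0,0.5],[0,-0.06,0,0,0,0,-0.1],[0,-0.06,0,0,0,0,-0.1],[0,-0.06,0,0,0,0,-0.1]]]}}

```text
time_s: 12.5
ee_pos: [0.5282, 0.0894, 0.0402]
eef_rot: [3.141, -0.0, -0.0]
force: [-0.5, 0.4, 0.7]
grip_width: 0.0514
grip_force: 0.0
```

In the tool's units: -220 mm / 500 = -0.44, -190 mm / 500 = -0.38.

Call:
{"api": "arm_command", "payload": {"plan": [[[0,0,0,0,0,0,-0.2],[0,0,0,0,0,0,-0.2],[0,0,-0.06,0,0,0,-0.3],[0,0,-0.14,0,0,0,-0.3],[0,0,-0.22,0,0,0,-0.3],[0,0,-0.3,0,0,0,-0.3],[0,0,-0.38,0,0,0,-0.3],[0,0,-0.44,0,0,0,-0.3]]]}}

```text
time_s: 13.3
ee_pos: [0.5282, 0.0896, 0.2631]
eef_rot: [3.141, -0.003, 0.0]
force: [0.1, -0.1, -0.7]
grip_width: 0.061
grip_force: 0.0
```

Run:
```python
from h import *
p,r,o=tool();print(p,o['eef_rot'],o['grip_width'])
im,d,P,K=shot('scene','s4.png')
m=(np.hypot(P[...,0]-.53,P[...,1]-.09)<.075)&(P[...,2]>.015)&(P[...,2]<.12)&(im.min(-1)>110)
q=P[m];print(len(q),np.round(np.percentile(q,[1,50,99],axis=0),3) if len(q) else '')
im,d,P,K=shot('wrist','w5.png')
np.savez('w5.npz',im=im,P=P)
m=(P[...,2]>.08)&(P[...,2]<.1)&(abs(P[...,0]-.53)<.06)&(abs(P[...,1]-.09)<.07)
q=P[m];print(len(q),np.median(q[:,2]))
for x in np.arange(.498,.566,.004):
  k=abs(q[:,0]-x)<.002
  if k.any(): print(round(x,3),k.sum(),np.round([q[k][:,1].min(),q[k][:,1].max()],4))
```

```text
[0.52823295 0.08961913 0.26308628] [ 3.14149246e+00 -2.83077167e-03  1.24212131e-04] 0.0610491031547895
299 [[0.51  0.037 0.016]
 [0.536 0.071 0.074]
 [0.559 0.139 0.092]]
1433 0.09003861833954574
0.506 21 [0.0757 0.1051]
0.51 55 [0.0716 0.1093]
0.514 83 [0.0716 0.1091]
0.518 83 [0.0717 0.1091]
0.522 77 [0.0717 0.1091]
0.526 71 [0.0718 0.109 ]
0.53 76 [0.0718 0.1089]
0.534 87 [0.0705 0.1104]
0.538 89 [0.0704 0.1103]
0.542 87 [0.0705 0.1103]
0.546 89 [0.0705 0.1102]
0.55 85 [0.0719 0.1251]
0.554 213 [0.0412 0.1394]
0.558 219 [0.0415 0.1392]
```

Run:
```python
from h import *
a=np.radians(35);z=np.array([np.cos(a),0,-np.sin(a)]);F=frame(z,[0,-1,0]);G=np.array([.541,.0904,.039])
rows([((.43,.0904,.22),F),(G-.11*z,F),(G,F)])
```

```text
[-99.6, -0.7, 43.9] [-0.0, 0.953, -0.0]  rows>= 6.4
[-79.6, -0.6, 161.9] [-0.0, 0.953, -0.0]  rows>= 6.4
[10.0, -0.6, 225.7] [-0.0, 0.953, -0.0]  rows>= 6.4
```

In the tool's units: 162 mm / 500 = 0.324, 120 mm / 500 = 0.24, 0.96 rad / 1.5708 = 0.6112.

Call:
{"api": "arm_command", "payload": {"plan": [[[-0.04,-0.0012,0,0,0.0828,0,-0.3],[-0.08,-0.0012,0.02,0,0.1719,0,-0.3],[-0.12,-0.0012,0.04,0,0.261,0,-0.3],[-0.16,-0.0012,0.06,0,0.3501,0,-0.3],[-0.2,-0.0012,0.088,0,0.4393,0,-0.3],[-0.2,-0.0012,0.088,0,0.5284,0,-0.3],[-0.2,-0.0012,0.088,0,0.6112,0,-0.3],[-0.194,-0.0012,0.16,0,0.6112,0,-0.3],[-0.18,-0.0012,0.24,0,0.6112,0,-0.3],[-0.16,-0.0012,0.324,0,0.6112,0,-0.3],[-0.16,-0.0012,0.324,0,0.6112,0,-0.3]]]}}

```text
time_s: 14.5
ee_pos: [0.4314, 0.0538, 0.1582]
eef_rot: [-3.111, -0.91, 0.0]
force: [0.1, -0.7, -0.0]
grip_width: 0.0613
grip_force: 0.0
```

Run:
```python
from h import *
p,r,o=tool();print(p,o['eef_rot'],o['grip_width'],o['qpos'],o['force'])
a=np.radians(35);z=np.array([np.cos(a),0,-np.sin(a)]);F=frame(z,[0,-1,0]);G=np.array([.541,.0904,.039])
rows([(G,F)])
shot('scene','s5.png')
```

```text
[0.43136837 0.05375891 0.15822109] [-3.11067859e+00 -9.09534880e-01  2.83272502e-04] 0.06130075720199578 [ 3.99275570e-02 -2.59223588e-01  2.49064296e+00 -9.58802746e-01
  4.64258202e-04  2.55394112e+00] [ 0.09845201 -0.74317193 -0.02960474]
[-26.8, -31.7, 160.8] [-0.031, 0.05, -0.001]  rows>= 3.3
```

View pics/s5.png

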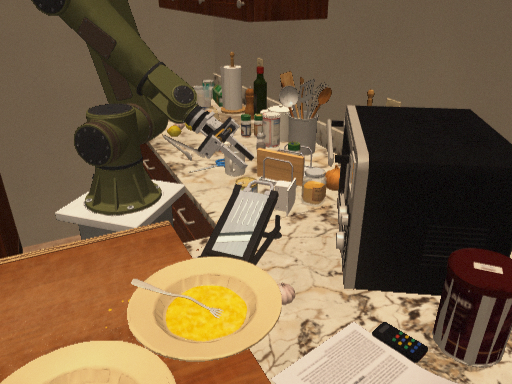

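The scene picture shows the bed open and the arm folded back near (210,130). It stopped because j5 is about 0 and j3 and j6 are at their limits. A steeper approach (50° below horizontal) avoids that.

Run:
```python
from h import *
def ap(deg):
  a=np.radians(deg);z=np.array([np.cos(a),0,-np.sin(a)]);return z,frame(z,[0,-1,0])
rows([((.47,.0904,.22),ap(75)[1]),((.49,.0904,.22),ap(75)[1])])
```

```text
[71.6, -36.3, -6.1] [-0.031, -0.649, 0.011]  rows>= 4.3
[83.9, -35.8, 9.7] [-0.031, -0.649, 0.011]  rows>= 4.3
```

In the tool's units: 84 mm / 500 = 0.168, 70 mm / 500 = 0.14, -0.649 rad / 1.5708 = -0.4132.

Call:
{"api": "arm_command", "payload": {"plan": [[[0.04,-0.018,-0.04,0,-0.0828,0,-0.3],[0.08,-0.036,-0.04,-0.0064,-0.1719,0,-0.3],[0.11,-0.054,-0.03,-0.0127,-0.2546,0,-0.3],[0.14,-0.072,-0.016,-0.0191,-0.3374,0.0064,-0.3],[0.168,-0.072,0.02,-0.0197,-0.4132,0.007,-0.3],[0.168,-0.072,0.02,-0.0197,-0.4132,0.007,-0.3],[0.168,-0.072,0.02,-0.0197,-0.4132,0.007,-0.3],[0.168,-0.072,0.02,-0.0197,-0.4132,0.007,-0.3]]]}}

```text
time_s: 15.35
ee_pos: [0.491, 0.0921, 0.2216]
eef_rot: [-3.141, -0.264, 0.002]
force: [-1.3, 0.9, -0.8]
grip_width: 0.0608
grip_force: 0.0
```

Run:
```python
from h import *
p,r,o=tool();print(p,o['eef_rot'],o['grip_width'],np.round(o['qpos'],3),o['force'])
def ap(deg):
  a=np.radians(deg);z=np.array([np.cos(a),0,-np.sin(a)]);return z,frame(z,[0,-1,0])
z,F=ap(52);G=np.array([.5275,.0904,.052])+.019*z;print(G)
rows([(G-.08*z,F),(G,F)])
```

```text
[0.49104058 0.09212838 0.22155527] [-3.14098375e+00 -2.64255484e-01  1.75103528e-03] 0.06083933322722277 [ 0.13   0.023  1.827 -0.038  1.03   1.714] [-1.29348479  0.88804104 -0.83373651]
[0.53919757 0.0904     0.0370278 ]
[-32.8, 1.8, 117.0] [-0.001, 0.399, 0.001]  rows>= 2.7
[-1.7, 1.9, 190.7] [-0.001, 0.399, 0.001]  rows>= 3.8
```

In the tool's units: 117 mm / 500 = 0.234, 1.8 mm / 500 = 0.0036, 0.399 rad / 1.5708 = 0.254.

Call:
{"api": "arm_command", "payload": {"plan": [[[-0.02,0.002,0.06,0,0.0828,0,-0.3],[-0.04,0.0036,0.12,0,0.1655,0,-0.3],[-0.066,0.0036,0.18,0,0.254,0,-0.3],[-0.066,0.0036,0.234,0,0.254,0,-0.3],[-0.066,0.0036,0.234,0,0.254,0,-0.3],[-0.066,0.0036,0.234,0,0.254,0,-0.3]]]}}

```text
time_s: 15.95
ee_pos: [0.4893, 0.0897, 0.1007]
eef_rot: [3.141, -0.662, 0.002]
force: [0.5, 0.1, 0.6]
grip_width: 0.0614
grip_force: 0.0
```

Run:
```python
from h import *
p,r,o=tool();print(p,o['eef_rot'],o['grip_width'],np.round(o['qpos'],3),o['force'])
def ap(deg):
  a=np.radians(deg);z=np.array([np.cos(a),0,-np.sin(a)]);return z,frame(z,[0,-1,0])
z,F=ap(52);G=np.array([.5275,.0904,.052])+.019*z
rows([(G,F)])
```

```text
[0.4892852  0.08969502 0.1006666 ] [ 3.14070535e+00 -6.62489863e-01  1.68829556e-03] 0.06139956982035954 [ 0.161  0.067  2.239 -0.507  0.205  2.195] [0.4965698  0.12031098 0.58890344]
[0.2, -0.7, 80.9] [-0.0, 0.001, 0.001]  rows>= 1.6
```

In the tool's units: 80 mm / 500 = 0.16, 70 mm / 500 = 0.14.

Call:
{"api": "arm_command", "payload": {"plan": [[[0,-0.001,0.06,0,0,0,-0.3],[0,-0.001,0.11,0,0,0,-0.3],[0,-0.001,0.14,0,0,0,-0.3],[0,-0.001,0.16,0,0,0,-0.3],[0,-0.001,0.16,0,0,0,-0.3],[0,-0.001,0.16,0,0,0,0.5],[0,-0.001,0.16,0,0,0,0.5],[0,-0.001,0.16,0,0,0,0.5],[0,-0.001,0.16,0,0,0,0.5],[0,-0.001,0.16,0,0,0,0.5]]], "squeeze": 35}}

```text
time_s: 16.95
ee_pos: [0.5412, 0.0872, 0.0445]
eef_rot: [-3.135, -0.653, 0.002]
force: [-6.4, 1.1, 8.9]
grip_width: 0.0399
grip_force: 35.0
```

Run:
```python
from h import *
p,r,o=tool();print(p,o['eef_rot'],o['grip_width'],o['grip_force'],np.round(o['qpos'],3),o['force'])
# guard frame in tool frame: guard origin world (.5335,.0904,0), x=-X, z=+Z, y = z cross x
Gx=np.array([-1.,0,0]);Gz=np.array([0,0,1.]);Gy=np.cross(Gz,Gx)
RG=R.from_matrix(np.stack([Gx,Gy,Gz],1));pG=np.array([.5335,.0904,0])
np.savez('grip.npz',t=r.inv().apply(pG-p),R=(r.inv()*RG).as_matrix());print(r.inv().apply(pG-p))
im,d,P,K=shot('scene','s6.png')
m=(np.hypot(P[...,0]-.53,P[...,1]-.09)<.075)&(P[...,2]>.015)&(P[...,2]<.12)&(im.min(-1)>110)
q=P[m];print(len(q),np.round(np.percentile(q,[1,50,99],axis=0),3))
```

```text
[0.54116979 0.08720445 0.04445267] [-3.13497607e+00 -6.52665630e-01  2.24694571e-03] 0.03990408375104163 35.00214099884033 [ 0.127  0.3    2.136 -0.885  0.089  2.554] [-6.40090951  1.07574968  8.8916898 ]
[-0.03308407 -0.00300982  0.03068326]
321 [[0.495 0.035 0.017]
 [0.536 0.068 0.085]
 [0.56  0.137 0.116]]
```

In the tool's units: -140 mm / 500 = -0.28, -134 mm / 500 = -0.268, -0.6 rad / 1.5708 = -0.382.

Call:
{"api": "arm_command", "payload": {"plan": [[[0.024,0,-0.032,0,0,0,0.5],[0.06,0,-0.08,0,0,0,0.5],[0.1,0,-0.132,0,0,0,0.5],[0.14,0,-0.184,0,-0.0637,0,0.5],[0.18,0,-0.236,0,-0.1273,0,0.5],[0.22,0,-0.268,0,-0.2228,0,0.5],[0.26,0,-0.28,0,-0.3183,0,0.5],[0.26,0,-0.28,0,-0.382,0,0.5],[0.26,0,-0.28,0,-0.382,0,0.5],[0.26,0,-0.28,0,-0.382,0,0.5]]]}}

```text
time_s: 18.0
ee_pos: [0.5593, 0.0862, 0.2326]
eef_rot: [-3.136, -0.052, 0.006]
force: [-0.4, -0.6, -1.5]
grip_width: 0.0397
grip_force: 35.0
```

```bash
cat >> h.py <<'E'
def ap(deg):
  a=np.radians(deg);z=np.array([np.cos(a),0,-np.sin(a)]);return z,frame(z,[0,-1,0])
E
python3 - <<'E'
from h import *
p,r,o=tool();print(p,o['eef_rot'],o['grip_width'],o['grip_force'],np.round(o['qpos'],3),o['force'])
d=np.array([.0585,.9983,0])
T=.419;hx=np.cos(T)*d+np.array([0,0,np.sin(T)]);hz=-np.sin(T)*d+np.array([0,0,np.cos(T)]);hy=np.cross(hz,hx)
print(hx,hy,hz)
im,dd,P,K=shot('scene');np.savez('s7.npz',im=im,P=P);cv2.imwrite('pics/s7.png',im)
E
```

```text
[0.55931296 0.08618324 0.23259468] [-3.13639593 -0.05184349  0.0057868 ] 0.03968168718117416 34.99963581562042 [8.800e-02 2.850e-01 1.478e+00 1.000e-03 1.327e+00 1.652e+00] [-0.39467741 -0.56134591 -1.51159516]
[0.05343953 0.9119433  0.40684716] [-9.98300000e-01  5.85000000e-02 -3.46944695e-18] [-0.02380056 -0.40615552  0.91349624]
```

Run:
```python
from h import *
d=np.array([.0585,.9983,0]);T=.419
def fr(d):
  hx=np.cos(T)*d+np.array([0,0,np.sin(T)]);hz=-np.sin(T)*d+np.array([0,0,np.cos(T)]);return hx,np.cross(hz,hx),hz
hx,hy,hz=fr(d);H=np.array([.4883,-.2956,.032]);home=H+.065*hx+.006*hz;print('home',home)
for n in('w3','s2','s7','t2'):
  f=np.load(n+'.npz')if n!='t2' else np.load('t2.npz');P=f['P']-home;im=f['im'].astype(int)
  X=P@hx*1000;Y=P@hy*1000;Z=P@hz*1000
  fl=(abs(Z)<4)&(im.min(-1)>80)&(abs(Y)<60)&(X>-70)&(X<180)
  dk=(Z>4)&(Z<30)&(im.max(-1)<70)&(abs(Y)<90)
  print(n,'Zmed',np.median(Z[fl]) if fl.any() else None,'X',np.percentile(X[fl],[.5,99.5]).round(1) if fl.any() else None)
  for x in range(-40,200,30):
    k=fl&(abs(X-x)<6);k2=dk&(abs(X-x)<6)
    if k.sum()>8: print(x,np.percentile(Y[k],[2,98]).round(1),'Z',np.median(Z[k]).round(1),'dark',k2.sum(),np.percentile(Y[k2],[2,98]).round(1) if k2.any() else '')
  lp=(X>185)&(X<225)&(abs(Y)<60)&(Z<5)&(Z>-25)
  if lp.sum()>10: print('loop',np.percentile(X[lp],[1,99]).round(1),np.percentile(Y[lp],[1,99]).round(1),np.median(Z[lp]).round(1))
```

```text
home [ 0.49163077 -0.23876062  0.06392604]
w3 Zmed 0.5183333710566838 X [-45.  177.6]
-40 [-39.1  43.2] Z 0.1 dark 1119 [-57.4  56.7]
-10 [-39.1  43. ] Z 0.3 dark 262 [-59.8  58.4]
20 [-40.4  43. ] Z 1.8 dark 264 [-59.8  57.8]
50 [-39.2  43.1] Z 0.4 dark 258 [-59.9  57.9]
80 [-39.2  43.1] Z 0.5 dark 258 [-59.9  59. ]
110 [-39.3  42.9] Z 0.6 dark 267 [-59.9  59. ]
140 [-39.4  42.6] Z 0.6 dark 258 [-59.9  57.9]
170 [-40.4  44.3] Z 0.6 dark 201 [-62.3  59.2]
loop [185.2 220.5] [-38.7  37.5] -4.3
s2 Zmed 0.25768661519785824 X [-32.9 176.1]
-10 [-35.   45.3] Z 0.1 dark 63 [-61.3  59.3]
20 [-36.1  43.7] Z 1.2 dark 59 [-60.9  59.8]
50 [-35.3  45.1] Z 0.0 dark 57 [-60.5  58.2]
80 [-34.8  44.4] Z -0.0 dark 56 [-60.8  58.2]
110 [-34.8  45.3] Z 0.2 dark 46 [-61.   57.6]
140 [-35.6  45.3] Z 0.3 dark 50 [-60.5  57. ]
170 [-36.4  46.7] Z -0.3 dark 37 [-63.   59.5]
loop [185.5 219.7] [-37.7  37.6] -5.2
s7 Zmed 0.15602992877020902 X [-32.9 175.9]
-10 [-35.1  43. ] Z -0.1 dark 64 [-59.9  59.2]
20 [-36.2  44.1] Z 1.0 dark 60 [-60.1  58.5]
50 [-35.   45.4] Z -0.1 dark 55 [-60.3  57.4]
80 [-34.6  44.3] Z -0.1 dark 50 [-60.5  56.7]
110 [-34.4  44.8] Z 0.3 dark 51 [-60.6  56.7]
140 [-35.  46.] Z 0.2 dark 44 [-60.9  58. ]
170 [-35.1  45.9] Z -0.4 dark 37 [-63.3  60.6]
loop [185.8 219.6] [-39.2  37.1] -5.4
t2 Zmed 0.5453558898665085 X [-46.9 128.9]
-40 [-43.3  34.2] Z 0.1 dark 31 [-54.4  66.4]
-10 [-45.6  33.3] Z 0.3 dark 29 [-52.1  64. ]
20 [-42.8  31.1] Z 0.3 dark 32 [-56.3  64.5]
50 [-44.2  35.1] Z 0.3 dark 32 [-55.5  65.8]
80 [-45.5  33.9] Z -0.3 dark 27 [-54.7  65.5]
110 [-30.2  32.6] Z 1.0 dark 19 [44.4 65.4]
```

```bash
cat >> h.py <<'E'
_d=np.array([.0585,.9983,0]);_T=.419
hx=np.cos(_T)*_d+np.array([0,0,np.sin(_T)]);hz=-np.sin(_T)*_d+np.array([0,0,np.cos(_T)]);hy=np.cross(hz,hx)
home=np.array([.4883,-.2956,.032])+.065*hx+.006*hz
RGt=R.from_matrix(np.stack([hz,-hy,hx],1))
def goal(x,y,z,t,Rt):
    foot=home+x*hx+y*hy+z*hz
    pG=foot-RGt.apply([-.026,0,.045]); rt=RGt*R.from_matrix(Rt).inv()
    return pG-rt.apply(t),rt
E
python3 - <<'E'
from h import *
g=np.load('grip.npz');t=g['t'].copy();t[1]=0;print(t)
G=goal(.27,0,.03,t,g['R']);print(G[0],G[1].as_euler('xyz'),G[1].as_matrix())
rows([((.54,.12,.28),tool()[1]),G])
E
```

```text
[-0.03308407  0.          0.03068326]
[ 0.50506581 -0.01266864  0.21772522] [-3.13263829  0.49912861  1.51429682] [[ 0.04958018  0.99812227 -0.03596858]
 [ 0.87659899 -0.0607464  -0.47737205]
 [-0.47866064 -0.00786183 -0.8779648 ]]
[-16.2, -34.1, -47.8] [0.0, 0.0, 0.0]  rows>= 1.2
[-55.2, 98.7, 11.8] [-0.335, -0.452, -1.483]  rows>= 10.6
```

In the tool's units: 97 mm / 500 = 0.194, 90 mm / 500 = 0.18, -1.483 rad / 1.5708 = -0.9441.

Call:
{"api": "arm_command", "payload": {"plan": [[[0,0.01,-0.07,0,0,0,0.5],[-0.01,0.02,-0.12,-0.0191,-0.0255,-0.0891,0.5],[-0.02,0.04,-0.12,-0.0382,-0.0509,-0.1783,0.5],[-0.03,0.06,-0.12,-0.0605,-0.0828,-0.2674,0.5],[-0.04,0.08,-0.12,-0.0809,-0.1082,-0.3565,0.5],[-0.05,0.1,-0.12,-0.1006,-0.1362,-0.4456,0.5],[-0.06,0.12,-0.12,-0.121,-0.163,-0.5348,0.5],[-0.07,0.14,-0.12,-0.1401,-0.191,-0.6239,0.5],[-0.08,0.16,-0.12,-0.1617,-0.2184,-0.7156,0.5],[-0.09,0.17,-0.12,-0.1827,-0.2464,-0.8085,0.5],[-0.1,0.18,-0.12,-0.2037,-0.2737,-0.8976,0.5],[-0.11,0.194,-0.1,-0.2133,-0.2878,-0.9441,0.5]]]}}

```text
time_s: 19.25
ee_pos: [0.5019, -0.0111, 0.281]
eef_rot: [-3.134, 0.5, 1.521]
force: [0.8, -0.1, -1.2]
grip_width: 0.0398
grip_force: 35.0
```

Run:
```python
from h import *
p,r,o=tool();print(p,o['eef_rot'],np.round(o['qpos'],2),o['force'])
g=np.load('grip.npz');t=g['t'].copy();t[1]=0
G=goal(.27,0,.03,t,g['R']);rows([G])
```

```text
[ 0.50193391 -0.01107618  0.28099895] [-3.13397741  0.49980009  1.52120829] [ 0.16  0.21  1.53 -0.49  1.52  0.26] [ 0.81400486 -0.11566758 -1.15430094]
[29.1, 3.6, 56.2] [0.005, 0.001, 0.006]  rows>= 1.3
```

```bash
cat > meas.py <<'E'
from h import *
def meas(show=True):
    g=np.load('grip.npz');t=g['t'].copy();t[1]=0
    for n in('scene','wrist'):
        p,r,o=tool();im,d,P,K=shot(n,'m_%s_%d.png'%(n,o['time_s']*100))
        Rg=r*R.from_matrix(g['R']);pG=p+r.apply(t)
        Q=((P-pG).reshape(-1,3)@Rg.as_matrix()).reshape(P.shape)*1000 # guard coords nominal
        w=(im.min(-1)>105)&(im.max(-1).astype(int)-im.min(-1)<45)
        ins=w&(abs(Q[...,0])<45)&(abs(Q[...,1])<65)&(Q[...,2]>-20)&(Q[...,2]<110)
        q=Q[ins];print(n,len(q),'pct',np.percentile(q,[1,50,99],axis=0).round(1).tolist() if len(q) else '')
        def plane(m,dep,lab):
            a=q[m]
            if len(a)<25: return
            idx=[i for i in range(3) if i!=dep]
            for _ in range(4):
                A=np.c_[a[:,idx],np.ones(len(a))];c=np.linalg.lstsq(A,a[:,dep],rcond=None)[0]
                e=abs(A@c-a[:,dep]); a=a[e<max(1.2,1.5*np.median(e))]
            print('  ',lab,len(a),'slopes',idx,c[:2].round(3),'centre',a.mean(0).round(1),'off',c[2].round(1),'ext',np.percentile(a,[1,99],axis=0).round(1).tolist())
        plane((q[:,0]>18)&(abs(q[:,1])<22),0,'top +26')
        plane((abs(q[:,0]+20)<8)&(abs(q[:,1])>24),0,'plate top -20')
        plane((abs(q[:,2])<8),2,'lead 0')
        plane((abs(q[:,2]-90)<8),2,'trail 90')
if __name__=='__main__': meas()
E
python3 meas.py
```

```text
scene 613 pct [[-22.5, -47.5, 1.1], [19.0, 14.6, 52.0], [43.5, 49.6, 98.1]]
   top +26 92 slopes [1, 2] [-0.032 -0.004] centre [26.8  1.  44. ] off 27.0 ext [[25.3, -14.9, 3.8], [28.0, 20.5, 85.0]]
   plate top -20 111 slopes [1, 2] [-0.016  0.006] centre [-19.4  14.1  41.4] off -19.4 ext [[-21.0, -47.2, 3.5], [-17.7, 50.0, 86.6]]
   lead 0 18 slopes [0, 1] [0.005 0.015] centre [1.  9.2 4. ] off 3.8 ext [[-21.7, -29.7, 2.9], [28.3, 40.3, 5.3]]
   trail 90 21 slopes [0, 1] [0.062 0.016] centre [16.5 16.  87.5] off 85.9 ext [[-21.1, -44.7, 85.0], [41.6, 49.1, 89.9]]
wrist 4169 pct [[-22.5, -43.5, 55.2], [7.1, -0.1, 90.3], [25.7, 43.0, 91.8]]
   top +26 338 slopes [1, 2] [-0.053 -0.175] centre [22.1 -0.  87.6] off 37.5 ext [[20.0, -16.9, 58.1], [27.1, 16.4, 91.7]]
   plate top -20 322 slopes [1, 2] [-0.002 -0.061] centre [-20.8  -2.1  85.8] off -15.5 ext [[-22.2, -48.1, 35.3], [-17.5, 49.1, 91.8]]
   trail 90 3720 slopes [0, 1] [-0.007 -0.006] centre [ 4.5 -0.  90.3] off 90.4 ext [[-22.5, -43.9, 89.2], [24.7, 43.1, 91.4]]
```

```bash
cat > st.py <<'E'
from h import *
import sys
g=np.load('grip.npz');t=g['t'].copy();t[1]=0
p,r,o=tool();Rg=r*R.from_matrix(g['R']);f=p+r.apply(t)+Rg.apply([-.026,0,.045])-home
print('foot',(np.array([f@hx,f@hy,f@hz])*1000).round(1),'rot',(RGt.inv()*Rg).as_rotvec().round(3),'F along x,y,z',[round(float(o['force']@v),1) for v in(hx,hy,hz)],'w',round(o['grip_width'],4),np.round(o['qpos'],2))
a=[float(v) for v in sys.argv[1:]]
rows([goal(a[i]/1e3,a[i+1]/1e3,a[i+2]/1e3,t,g['R']) for i in range(0,len(a),3)])
E
python3 st.py 270 -0.5 10 240 -0.5 1
```

```text
foot [296.1   4.1  85.9] rot [ 0.002 -0.     0.002] F along x,y,z [-0.4, 0.7, -2.0] w 0.0397 [ 0.16  0.21  1.53 -0.49  1.53  0.27]
[44.4, 5.3, 66.8] [0.0, 0.0, 0.003]  rows>= 1.6
[33.3, 5.5, 96.1] [0.0, 0.0, 0.003]  rows>= 2.0
```

In the tool's units: 96 mm / 500 = 0.192, 5.5 mm / 500 = 0.011, 0.003 rad / 1.5708 = 0.0019.

Call:
{"api": "arm_command", "payload": {"plan": [[[0.044,0.006,0.06,0,0,0,0.5],[0.08,0.01,0.11,0,0,0,0.5],[0.088,0.0108,0.134,0,0,0.0019,0.5],[0.08,0.011,0.16,0,0,0.0019,0.5],[0.066,0.011,0.192,0,0,0.0019,0.5],[0.066,0.011,0.192,0,0,0.0019,0.5],[0.066,0.011,0.192,0,0,0.0019,0.5],[0.066,0.011,0.192,0,0,0.0019,0.5]]]}}

```text
time_s: 20.15
ee_pos: [0.5066, -0.0285, 0.1814]
eef_rot: [-3.136, 0.499, 1.51]
force: [-0.1, -0.2, -1.7]
grip_width: 0.0398
grip_force: 35.0
```

```bash
python3 st.py 200 -0.5 1 130 -0.5 1; python3 meas.py
```

```text
foot [240.9  -2.5   3.2] rot [-0.002  0.    -0.004] F along x,y,z [-0.9, 0.1, -1.5] w 0.0398 [ 0.12  0.3   1.66 -0.51  1.32  0.35]
[-23.1, -1.7, 33.8] [0.001, -0.0, -0.004]  rows>= 0.8
[-65.6, -1.2, 89.4] [0.001, -0.0, -0.004]  rows>= 2.2
scene 742 pct [[-34.8, -47.3, -16.8], [15.3, 10.9, 45.8], [43.7, 48.5, 97.0]]
   top +26 107 slopes [1, 2] [-0.022  0.009] centre [27.1  1.2 42.6] off 26.7 ext [[25.6, -20.4, 5.0], [28.5, 17.4, 84.8]]
   plate top -20 115 slopes [1, 2] [-0.006  0.011] centre [-19.9  15.7  41.4] off -20.2 ext [[-21.2, -48.5, -0.1], [-18.4, 49.0, 85.7]]
   lead 0 23 slopes [0, 1] [0.015 0.017] centre [-9.4 -8.6  2.5] off 2.8 ext [[-34.9, -37.8, 0.9], [28.3, 41.4, 4.1]]
   trail 90 20 slopes [0, 1] [ 0.079 -0.019] centre [21.4 14.9 86.8] off 85.3 ext [[-21.0, -31.2, 82.2], [43.5, 44.2, 89.8]]
wrist 2475 pct [[-21.5, -45.5, 36.9], [14.3, 1.5, 90.2], [25.8, 40.8, 91.8]]
   top +26 323 slopes [1, 2] [-0.063 -0.172] centre [22.2 -0.4 88.7] off 37.4 ext [[20.0, -17.5, 58.9], [27.1, 16.2, 91.7]]
   plate top -20 210 slopes [1, 2] [ 0.002 -0.03 ] centre [-20.3 -11.6  82.2] off -17.8 ext [[-21.5, -49.3, 14.0], [-18.3, 48.7, 92.0]]
   trail 90 2040 slopes [0, 1] [-0.004 -0.004] centre [10.3  0.3 90.3] off 90.3 ext [[-21.5, -44.4, 89.1], [25.2, 39.0, 91.3]]
```

```bash
python3 st.py 205 -0.5 1 180 -0.5 1 130 -0.5 1 90 -0.5 1
```

```text
foot [240.8  -2.4   2.8] rot [-0.002  0.    -0.003] F along x,y,z [-0.7, -0.5, -2.5] w 0.0401 [ 0.12  0.3   1.66 -0.51  1.32  0.35]
[-20.3, -1.6, 29.6] [0.001, -0.0, -0.003]  rows>= 0.7
[-35.5, -1.4, 49.4] [0.001, -0.0, -0.003]  rows>= 1.2
[-65.9, -1.1, 89.2] [0.001, -0.0, -0.003]  rows>= 2.2
[-90.2, -0.8, 120.9] [0.001, -0.0, -0.003]  rows>= 3.0
```

In the tool's units: 49.4 mm / 500 = 0.0988, -35.5 mm / 500 = -0.071, -0.003 rad / 1.5708 = -0.0019.

Call:
{"api": "arm_command", "payload": {"plan": [[[-0.014,-0.003,0.024,0,0,-0.0019,0.5],[-0.028,-0.003,0.042,0,0,-0.0019,0.5],[-0.04,-0.003,0.059,0,0,-0.0019,0.5],[-0.05,-0.003,0.072,0,0,-0.0019,0.5],[-0.06,-0.003,0.085,0,0,-0.0019,0.5],[-0.071,-0.0028,0.0988,0,0,-0.0019,0.5],[-0.071,-0.0028,0.0988,0,0,-0.0019,0.5]]]}}

```text
time_s: 20.95
ee_pos: [0.5008, -0.0844, 0.1536]
eef_rot: [-3.131, 0.5, 1.514]
force: [0.3, -2.5, -0.1]
grip_width: 0.0396
grip_force: 35.0
```

```bash
python3 st.py 150 -0.5 1 120 -0.5 1 80 -0.5 1; python3 meas.py; cp pics/m_scene_21*.png pics/x.png; ls pics|grep m_
```

```text
foot [1.782e+02 1.000e-01 6.000e-01] rot [-0.002 -0.001  0.001] F along x,y,z [-2.3, -0.5, 0.9] w 0.0396 [ 0.02  0.31  1.72 -0.53  1.22  0.29]
[-17.4, 0.8, 22.2] [-0.002, 0.001, -0.001]  rows>= 0.6
[-35.6, 1.0, 46.1] [-0.002, 0.001, -0.001]  rows>= 1.2
[-59.9, 1.2, 77.9] [-0.002, 0.001, -0.001]  rows>= 2.0
scene 910 pct [[-29.7, -45.1, -18.5], [-12.5, 6.9, 36.5], [43.1, 46.8, 97.0]]
   top +26 122 slopes [1, 2] [-0.023  0.013] centre [27.   2.2 41. ] off 26.6 ext [[25.7, -15.2, 5.2], [28.4, 20.1, 85.5]]
   plate top -20 96 slopes [1, 2] [-0.018  0.073] centre [-20.9  15.4  38.7] off -23.4 ext [[-25.7, -45.0, -19.2], [-17.3, 49.0, 84.5]]
   lead 0 52 slopes [0, 1] [0.118 0.023] centre [-15.4  -0.7   0.9] off 2.7 ext [[-28.9, -43.9, -1.8], [29.0, 36.3, 6.8]]
   trail 90 30 slopes [0, 1] [0.074 0.086] centre [20.3 10.  85.5] off 83.6 ext [[-22.4, -27.1, 82.4], [40.0, 48.4, 90.5]]
wrist 6193 pct [[-33.7, -42.8, 58.0], [-2.1, -0.1, 90.1], [25.7, 43.7, 91.8]]
   top +26 337 slopes [1, 2] [-0.047 -0.181] centre [22.3  0.  87.2] off 38.0 ext [[20.0, -17.1, 59.0], [27.2, 17.0, 91.7]]
   plate top -20 352 slopes [1, 2] [-0.003 -0.041] centre [-21.1   1.7  85. ] off -17.6 ext [[-22.6, -48.7, 17.6], [-18.6, 49.7, 91.7]]
   trail 90 3601 slopes [0, 1] [ 0.011 -0.004] centre [ 5.5  0.6 90.3] off 90.2 ext [[-22.8, -24.1, 89.2], [23.8, 35.5, 91.4]]
m_scene_1925.png
m_scene_2014.png
m_scene_2095.png
m_wrist_1930.png
m_wrist_2020.png
m_wrist_2100.pngcp: cannot stat 'pics/m_scene_21*.png': No such file or directory
```

In the tool's units: 78 mm / 500 = 0.156, 70 mm / 500 = 0.14.

Call:
{"api": "arm_command", "payload": {"plan": [[[-0.012,0.001,0.016,0,0,0,0.5],[-0.024,0.0014,0.03,0,0,0,0.5],[-0.035,0.0016,0.044,0,0,0,0.5],[-0.048,0.0018,0.06,0,0,0,0.5],[-0.06,0.0018,0.076,0,0,0,0.5],[-0.072,0.002,0.092,0,0,0,0.5],[-0.084,0.002,0.108,0,0,0,0.5],[-0.096,0.002,0.124,0,0,0,0.5],[-0.108,0.002,0.14,0,0,0,0.5],[-0.12,0.002,0.156,0,0,0,0.5],[-0.12,0.002,0.156,0,0,0,0.5],[-0.12,0.002,0.156,0,0,0,0.5]]]}}

```text
time_s: 22.25
ee_pos: [0.4962, -0.1733, 0.1142]
eef_rot: [-3.132, 0.499, 1.514]
force: [-0.3, 0.0, -2.0]
grip_width: 0.0402
grip_force: 35.0
```

```bash
python3 st.py 40 -0.5 1 4 -0.5 1 -2 -0.5 1
python3 - <<'E'
from h import *
a=shot('scene','m3.png')[0];cv2.imwrite('pics/m3c.png',cv2.resize(a[130:290,170:330],None,fx=3.7,fy=3.7,interpolation=cv2.INTER_CUBIC))
E
```

```text
foot [80.9 -0.6  0.8] rot [-0.001 -0.     0.   ] F along x,y,z [-0.8, 0.3, -1.8] w 0.0402 [-0.16  0.35  1.77 -0.58  1.06  0.2 ]
[-25.0, 0.2, 32.4] [-0.001, 0.0, -0.0]  rows>= 0.8
[-46.8, 0.4, 61.0] [-0.001, 0.0, -0.0]  rows>= 1.5
[-50.5, 0.5, 65.8] [-0.001, 0.0, -0.0]  rows>= 1.7
```

View pics/m3c.png

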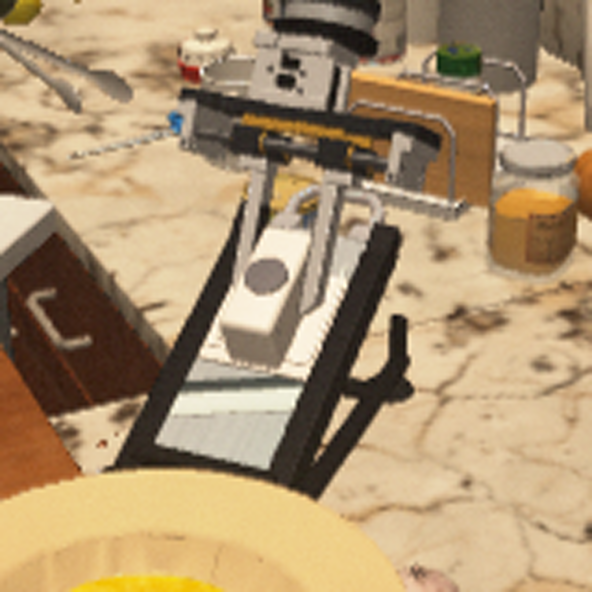

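The guard lies in the track at crop (270,290), in line and under the lips. Next I'll slide it on to the stop.

Call:
{"api": "arm_command", "payload": {"plan": [[[-0.012,0,0.016,0,0,0,0.5],[-0.024,0.0004,0.031,0,0,0,0.5],[-0.036,0.0004,0.047,0,0,0,0.5],[-0.05,0.0004,0.0648,0,0,0,0.5],[-0.062,0.0006,0.08,0,0,0,0.5],[-0.072,0.0006,0.094,0,0,0,0.5],[-0.082,0.0008,0.107,0,0,0,0.5],[-0.088,0.0008,0.115,0,0,0,0.5],[-0.094,0.0008,0.122,0,0,0,0.5],[-0.097,0.0008,0.126,0,0,0,0.5],[-0.099,0.0008,0.129,0,0,0,0.5],[-0.099,0.0008,0.129,0,0,0,0.5]]]}}

```text
time_s: 23.5
ee_pos: [0.4919, -0.2473, 0.0813]
eef_rot: [-3.132, 0.499, 1.514]
force: [-0.9, -1.0, -1.9]
grip_width: 0.0398
grip_force: 35.0
```

```bash
python3 st.py -2 -0.5 1 ; python3 meas.py
```

```text
foot [-0.2 -0.6  1. ] rot [-0. -0.  0.] F along x,y,z [-1.7, 0.9, -1.3] w 0.0398 [-0.3   0.42  1.77 -0.62  0.94  0.12]
[-1.1, -0.1, 1.5] [-0.001, 0.0, 0.0]  rows>= 0.0
scene 830 pct [[-28.6, -41.1, 3.8], [25.4, 10.6, 54.7], [42.5, 37.0, 106.3]]
   top +26 171 slopes [1, 2] [0.015 0.003] centre [27.   0.8 44. ] off 26.8 ext [[25.7, -16.8, 4.4], [28.1, 17.8, 87.4]]
   plate top -20 66 slopes [1, 2] [ 0.011 -0.037] centre [-19.7  18.2  42.5] off -18.3 ext [[-22.1, -42.1, 7.8], [-17.6, 37.9, 90.4]]
   lead 0 15 slopes [0, 1] [-0.002 -0.122] centre [24.3  2.3  5.4] off 5.8 ext [[-4.4, -16.1, 1.6], [30.8, 33.6, 7.7]]
   trail 90 43 slopes [0, 1] [0.036 0.076] centre [23.8  4.7 86.6] off 85.6 ext [[-21.6, -31.9, 82.5], [39.8, 36.3, 90.9]]
wrist 8126 pct [[-27.0, -48.0, 58.1], [-15.9, -1.2, 90.6], [26.5, 45.4, 109.4]]
   top +26 309 slopes [1, 2] [ 0.036 -0.097] centre [25.1  0.1 86.3] off 33.3 ext [[23.2, -15.3, 58.9], [27.2, 15.8, 90.8]]
   plate top -20 1047 slopes [1, 2] [ 0.002 -0.121] centre [-26.1  -3.  100.6] off -14.0 ext [[-27.1, -49.7, 42.0], [-18.6, 47.6, 109.8]]
   trail 90 4092 slopes [0, 1] [-0.022  0.001] centre [-1.9 -1.2 90.3] off 90.3 ext [[-26.8, -43.3, 88.7], [25.6, 38.7, 91.7]]
```

Call:
{"api": "arm_command", "payload": {"plan": [[[-0.0012,0,0.0016,0,0,0,0.5],[-0.0024,0,0.0032,0,0,0,0.5],[-0.0036,0,0.0048,0,0,0,0.5],[-0.0036,0,0.0048,0,0,0,0.5]]]}}

```text
time_s: 24.0
ee_pos: [0.492, -0.2478, 0.0812]
eef_rot: [-3.133, 0.497, 1.514]
force: [-10.4, 31.5, 24.4]
grip_width: 0.0396
grip_force: 35.0
```

```bash
python3 st.py -2 -0.5 1
```

```text
foot [-0.6 -0.7  1.1] rot [-0.     0.002 -0.   ] F along x,y,z [38.1, 12.3, 9.7] w 0.0396 [-0.3   0.42  1.77 -0.62  0.94  0.12]
[-0.7, -0.2, 1.1] [0.0, -0.002, -0.0]  rows>= 0.0
```

Home against the stop at x ≈ -0.6 mm. I'll relieve the push, release and withdraw.

In the tool's units: -2 mm / 500 = -0.004, -1.6 mm / 500 = -0.0032.

Call:
{"api": "arm_command", "payload": {"plan": [[[0.0024,0,-0.0032,0,0,0,0.5],[0.003,0,-0.004,0,0,0,0.5],[0.003,0,-0.004,0,0,0,0.1],[0.003,0,-0.004,0,0,0,-0.2],[0.003,0,-0.004,0,0,0,-0.2],[0.003,0,-0.004,0,0,0,-0.2],[0.003,0,-0.004,0,0,0,-0.2]]]}}

```text
time_s: 24.7
ee_pos: [0.4918, -0.248, 0.081]
eef_rot: [-3.132, 0.499, 1.514]
force: [0.6, 0.1, -0.0]
grip_width: 0.0562
grip_force: 0.0
```

In the tool's units: -170 mm / 500 = -0.34, -130 mm / 500 = -0.26.

Call:
{"api": "arm_command", "payload": {"plan": [[[0,0,-0.02,0,0,0,-0.2],[0,0,-0.06,0,0,0,-0.2],[0,0,-0.12,0,0,0,-0.2],[0,0,-0.19,0,0,0,-0.2],[0,0,-0.26,0,0,0,-0.2],[0,0,-0.34,0,0,0,-0.2],[0,0,-0.34,0,0,0,-0.2],[0,0,-0.34,0,0,0,-0.2]]]}}

```text
time_s: 25.5
ee_pos: [0.4982, -0.1662, 0.231]
eef_rot: [-3.134, 0.499, 1.514]
force: [-0.3, 0.0, -1.3]
grip_width: 0.0562
grip_force: 0.0
```

Run:
```python
from h import *
p,r,o=tool();print(p,o['force'],o['grip_width'],o['time_s'])
for n in('scene','wrist'):
  im,d,P,K=shot(n,'f_%s.png'%n);Q=P-home;X,Y,Z=[(Q@v)*1000 for v in(hx,hy,hz)]
  w=(im.min(-1)>105)&(abs(X)<60)&(abs(Y)<25)&(Z>46)&(Z<60);q=np.c_[X[w],Y[w],Z[w]]
  A=np.c_[q[:,:2],np.ones(len(q))]
  print(n,len(q),np.percentile(q,[2,50,98],axis=0).round(1).tolist(),np.linalg.lstsq(A,q[:,2],rcond=None)[0].round(3))
  fl=(abs(Z)<5)&(im.min(-1)>90)&(abs(Y)<35)&(X>70)&(X<160);print('floor Z',np.median(Z[fl]))
```

```text
[ 0.49822758 -0.16622695  0.23100409] [-0.26311018  0.01904364 -1.25583301] 0.05624643134570653 25.5
scene 464 [[-43.3, -20.4, 47.9], [-3.9, -3.2, 52.1], [41.1, 16.5, 56.5]] [5.0000e-03 1.3000e-02 5.2292e+01]
floor Z 0.19760581456277126
wrist 661 [[-37.1, -19.4, 46.7], [29.1, -1.1, 52.1], [45.7, 17.3, 54.7]] [-2.8000e-02  1.0000e-03  5.1883e+01]
floor Z 0.5927527782408054
```

The guard is home: block top 52 mm above the floor, centred at about y = -1 mm. The bed is open at the same plane and the robot is clear.

```bash
python3 -c "
from station import ctrl
print(ctrl.hand_in())"
```

```text
the job is handed in; nothing more can be done
None
```

The job is handed in (no verdict was returned): the bed measured open at about 0.42 rad, and the guard was put down, re-gripped, fed in from the mouth and pushed against the stop (about -0.6 mm from home) in about 26 of the 72 s, with the robot withdrawn.

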